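# Draw down the canner lid in cross order

## Task

The pressure canner's lid is held by four black wing nuts; tight ones have their wings pointing at the middle of the lid, and only one is tight so far. Carry on in cross order so that the lid seats evenly: first tighten the nut straight across the lid from the tight one, then the other two in either order, each clockwise to its stop (just under a quarter turn). Leave all four tight.

Things in the scene. Friction and masses are not known exactly. Their poses are not given: they have to be found in the camera images.
- canner: Round aluminium pressure canner, 136 mm across, 110 mm high, fixed, upright, any yaw. Origin: centre of underside; z up. Nuts 75 mm from its axis: nut_a at +x, nut_b +y, nut_c -x, nut_d -y. Flat lid, nothing on it above the hubs' undersides; by nut_c it starts up to 5 mm high (0.03 rad), settling as nut_c tightens. Beware: a tall wall end stands at x over 0.61, y -0.23 to -0.08 (world, m).
- nut_a: The wing nut that is already tight. Black plastic: hub 22 mm across, 10 mm high; on it one straight blade (the two wings) 48 mm long, 10 mm thick, 22 mm high, to be pinched across its thickness. Origin: on the turning axis at the hub's underside, about 130 mm above the worktop; blade 10 to 32 mm above it; x along the blade, z up. Its blade points at the lid's centre, to its stop.
- nut_b: Beside the tight nut, 106 mm from it. A loose black wing nut, made as nut_a (same origin, axes and sizes). Its blade starts 1.25 to 1.4 rad anticlockwise of pointing at the lid's centre; it turns clockwise from above, against steady friction of about 0.12 N m, to a hard stop where the blade points at the centre, and stays where it is left.
- nut_c: Straight across the lid from the tight nut, 150 mm away. A loose black wing nut, made as nut_a (same origin, axes and sizes). Its blade starts 1.25 to 1.4 rad anticlockwise of pointing at the lid's centre; it turns clockwise from above, against steady friction of about 0.12 N m, to a hard stop where the blade points at the centre, and stays where it is left.
- nut_d: Beside the tight nut, 106 mm from it, on the other side than nut_b. A loose black wing nut, made as nut_a (same origin, axes and sizes). Its blade starts 1.25 to 1.4 rad anticlockwise of pointing at the lid's centre; it turns clockwise from above, against steady friction of about 0.12 N m, to a hard stop where the blade points at the centre, and stays where it is left.
Mind the look-alikes: they are no part of the job. Of the things that look like the canner, the larger one is meant.

How it is judged:
By the outcome, as a careful person would: the job done as asked, in the order asked, and still so for the second after the job is handed in, with the robot touching nothing.
It also fails if it takes over 58 s, if anything falls off the work surface, if the arm or the gripper's body presses on something with over 40 N, if the wrist force passes 120 N, or if a joint passes its speed limit or range.

## Robot

A 6-joint arm with a two-finger parallel gripper is mounted at the origin on the work surface; the furniture and walls round the work are solid. World frame = base frame: x ahead of the robot, y to its left, z up, the work surface at z = 0. Lengths are in m, angles in rad, forces in N, time in s.
With the tool pointing down it reaches from about 0.35 to 0.85 m from the base axis. Payload 8.1 kg.
Tool frame: the origin (TCP) lies midway between the tips of the shut fingers; the grasp point (between the pads) lies robot.grip_depth behind it (robot.grip_depth is the distance from the TCP to the grasp point, in m); z points along the fingers, y is the line along which they close (so a half turn about z gives the same grasp; the last joint's range is limited). The gripper opens to 93 mm and grips with 3 to 60 N. Pads are 15 mm wide; open, the fingers measure 128 mm over their backs; the gripper's body (75 mm by 188 mm) begins 65 mm behind the grasp point.
Start: joints at [1.046, 0.13, 1.488, -0, 1.523, -0.085], TCP at [0.255, 0.543, 0.219] pointing down, gripper open.
Joint ranges: [-2.96, 2.96], [-0.89, 2.26], [0.02, 2.5], [-1.34, 4.48], [0, 2.73], [-2.66, 2.66]. Speed limits (rad/s): [2.39, 2.39, 2.79, 3.14, 3.14, 3.14].

## Interface

Orientations are given as a rotation vector (axis times angle).
In Python, from plant import robot gives the robot as it stands.
- The arm moves only by the tool carry_out, never from a script. Its argument "rows" is a list of rows, each a list of 6 numbers: the shift along the tool's x, y, z in m, then the turn, a rotation vector about the tool's x, y, z in degrees. A call has 1 to 12 rows; each row is the pose to reach, as a shift and turn from the pose commanded when the call began, along the tool's axes at that moment; what a row does not reach only later rows make up. A row lasts 1/8 s, in which the tool goes at most 62.5 mm and 10.7 degrees, less where a joint would pass 70% of its speed; a pose out of reach is approached as far as the arm can. A call with a gripper value outside its range is refused whole. "jaw" is the closure in counts, from 0 (fully open) to 255 (shut), set as the call begins (left out, the last holds). The fingers move at their own pace and stop on an object; "force" is the grip in N (left out, the last holds). Time passes only in rows, so rows that repeat a pose let the fingers close. It gives the time, the measured TCP pose, the force, the opening and the grip force at its end, in the units of the state.
- robot.read_state(): the state, without advancing time (a new reading comes with each control period).
- robot.read_camera(name): name is "side" or "top" or "wrist"; returns the picture (480x640x3 uint8, red, green, blue); there is no depth.
- robot.camera_model(name): a dict with "fx", "fy", "cx", "cy" (pixels), "R" (3x3) and "t" (3): a world point X has camera coordinates R X + t; the wrist camera has in their place "mount" (4x4, takes a point from camera to tool coordinates, whose origin is the TCP and whose axes are the flange's). Camera axes: x right, y down, z forward; pixel columns grow to the right and rows downward; lengths in m; the calibration is good to about 2 mm. A picture is of the moment at which its call begins: read the wrist's pose just before it. camera_model takes no time and is no camera call.
- robot.close_job(): hands the job in; it is judged then, once.
Trained networks look in the newest picture that a camera, given by its name, has taken for a name from the list of things; names that differ only in an ending like _2 or _b are one class to them, and where a whole thing is asked for, a point or a joint stands for the part that bears it (a point fixed in the world has none). Each returns a list of dicts, best first, with "conf" (0 to 1); they miss things now and then, are a little off and sometimes report something else, mostly with a low value. They report only what shows in the picture. A call takes as long as a camera call. They do not tell look-alikes from the thing itself.
- robot.outline_of(camera, target): "pixels" (480x640 bool, what is visible of it) and "pixel" ([column, row] in pixels, amid what is visible of it).
The state is a dict: "t": time; "q": joint angles; "dq": joint speeds; "joint_torque": joint torques, N m; "tool_pos": TCP position; "orientation": TCP orientation; "force": force on the tool from outside, world axes, zero at the start; "wrist_torque": the same for the moment, N m; "opening": finger opening in m; "gripper_force": force on a finger pad.
Only numpy, scipy, OpenCV 4.12 (cv2) and the standard library are available. Lean on these libraries where they do the work, as an engineer would, in place of code of your own. Each camera call takes 0.05 s, during which the arm holds its last target. There are 200 camera calls.

## Working session

There is one attempt and no reset: what is moved stays moved. The work goes in short steps, Python scripts to look and compute and a tool call to move; the robot and the scene stay as the last step left them, time stands still between calls to the robot, and variables do not carry over. Pictures are saved under pics/ and viewed, at most 10 in all, crops included, and the job is handed in when it is done.

Besides the shell and the picture viewer there is one more tool, called as name([rows], argument=value, ...), one row to a line, values as JSON. carry_out: Moves the arm, as the interface text tells. Its arguments: {"type":"object","properties":{"rows":{"type":"array"},"jaw":{"type":"number"},"force":{"type":"number"}},"required":["rows"]}

```bash
mkdir -p pics; ls
python3 - <<'E'
from plant import robot
import cv2,numpy as np
s=robot.read_state();print(s['t'],s['tool_pos'],s['orientation'],s['opening'],robot.grip_depth)
ims=[]
for c in ['top','side']:
    im=robot.read_camera(c);cv2.imwrite(f'pics/{c}0.png',im[:,:,::-1])
    m=robot.camera_model(c);print(c,m)
    for n in ['canner','nut_a']:
        for d in robot.outline_of(c,n):
            ys,xs=np.nonzero(d['pixels']);print(c,n,round(d['conf'],2),d['pixel'],len(xs),xs.min(),xs.max(),ys.min(),ys.max())
print(robot.camera_model('wrist'))
E
```

```text
pics
0.0 [0.25513631 0.54243626 0.21761347] [-6.85172103e-01 -3.06540156e+00  2.72341553e-03] 0.09304969567515811 0.0188
top {'fx': 532.7139087378354, 'fy': 532.7139087378354, 'cx': 323.97568235449444, 'cy': 239.5102136571907, 'R': array([[ 0.0213573 , -0.99958338,  0.01941452],
       [-0.9962934 , -0.02289746, -0.08291661],
       [ 0.08332661, -0.01757168, -0.99636736]]), 't': array([0.24728967, 0.42381875, 0.95692009])}
top canner 0.93 [365.0, 174.0] 7046 305 421 115 225
top canner 0.57 [218.4, 338.2] 3271 180 255 306 379
top nut_a 0.82 [358.3, 217.2] 288 345 373 206 223
top nut_a 0.64 [412.8, 176.1] 237 405 420 163 190
top nut_a 0.62 [222.9, 314.9] 115 214 231 308 317
top nut_a 0.61 [378.0, 128.2] 312 361 389 115 132
top nut_a 0.59 [182.7, 333.4] 125 179 190 326 344
top nut_a 0.59 [209.3, 374.5] 155 197 215 368 379
top nut_a 0.58 [242.4, 349.6] 97 241 250 342 358
top nut_a 0.5 [317.7, 160.9] 290 306 335 154 169
side {'fx': 467.2547988031309, 'fy': 467.2547988031309, 'cx': 322.6983878895014, 'cy': 240.78571944313683, 'R': array([[-0.96456068, -0.26381623, -0.0048669 ],
       [-0
[... 403 characters left out ...]
ut_a 0.67 [400.0, 327.4] 173 391 408 321 337
side nut_a 0.58 [382.8, 303.3] 97 377 387 293 309
side nut_a 0.54 [443.4, 320.5] 150 437 448 310 328
side nut_a 0.52 [423.4, 293.8] 187 412 430 285 300
side nut_a 0.5 [257.9, 198.2] 214 249 266 189 206
{'fx': 402.7594961311948, 'fy': 402.7594961311948, 'cx': 320.40927400587833, 'cy': 239.25890883621838, 'mount': array([[-6.99867611e-04, -9.70122203e-01, -2.42615788e-01,
         6.64818045e-02],
       [ 9.99999410e-01, -8.80412423e-04,  6.35739507e-04,
         2.62360044e-04],
       [-8.30346966e-04, -2.42615200e-01,  9.70122247e-01,
        -1.65387083e-01],
       [ 0.00000000e+00,  0.00000000e+00,  0.00000000e+00,
         1.00000000e+00]])}
```

```bash
cat > h.py <<'E'
from plant import robot
import cv2,numpy as np
def ray(c,px):
    m=robot.camera_model(c);px=np.asarray(px,float)
    d=np.array([(px[0]-m['cx'])/m['fx'],(px[1]-m['cy'])/m['fy'],1.])
    return -m['R'].T@m['t'], m['R'].T@d
def onz(c,px,z):
    o,d=ray(c,px);return o+d*(z-o[2])/d[2]
def tri(a,b):
    (o,d),(p,e)=ray('top',a),ray('side',b)
    s=np.linalg.lstsq(np.c_[d,-e],p-o,rcond=None)[0];x=o+d*s[0];y=p+e*s[1];return (x+y)/2,np.linalg.norm(x-y)
E
python3 - <<'E'
from h import *
T=[(358.3,217.2),(412.8,176.1),(378,128.2),(317.7,160.9)]
S=[(272.2,218.2),(320.7,209.4),(306.9,187.8),(257.9,198.2)]
for t in T:
    print(t,onz('top',t,.152).round(4))
    for s in S:
        x,e=tri(t,s)
        if e<.012 and .1<x[2]<.2: print('   ',s,x.round(4),e.round(4))
P=[onz('top',t,.152) for t in T];print(np.mean(P,0))
for a,b in [(0,2),(1,3)]:print(np.linalg.norm(P[a]-P[b]))
t=cv2.imread('pics/top0.png')
a=cv2.resize(t[100:240,290:440],(600,560),interpolation=cv2.INTER_CUBIC);cv2.imwrite('pics/a.png',a)
E
```

```text
(358.3, 217.2) [0.4433 0.2057 0.152 ]
    (320.7, 209.4) [0.4457 0.2061 0.1508] 0.0046
(412.8, 176.1) [0.5111 0.1202 0.152 ]
    (306.9, 187.8) [0.5066 0.1209 0.1592] 0.006
(378, 128.2) [0.5872 0.1765 0.152 ]
    (257.9, 198.2) [0.5934 0.1771 0.1467] 0.0091
(317.7, 160.9) [0.5317 0.2717 0.152 ]
    (272.2, 218.2) [0.5305 0.2713 0.1514] 0.0027
[0.51830435 0.19352161 0.152     ]
0.14688956767870565
0.1529047891978068
```

View pics/top0.png

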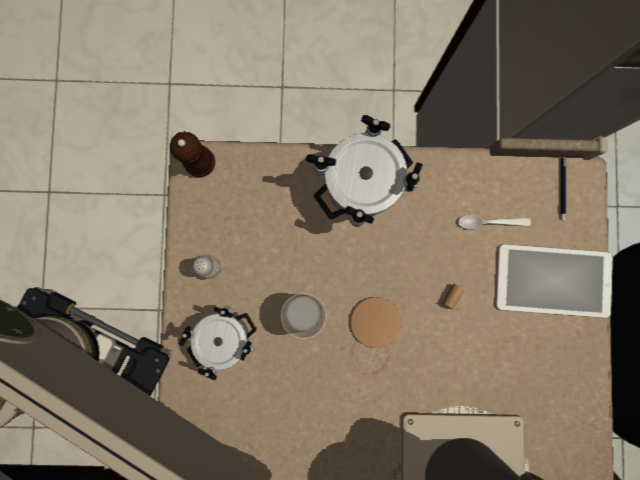

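View pics/a.png

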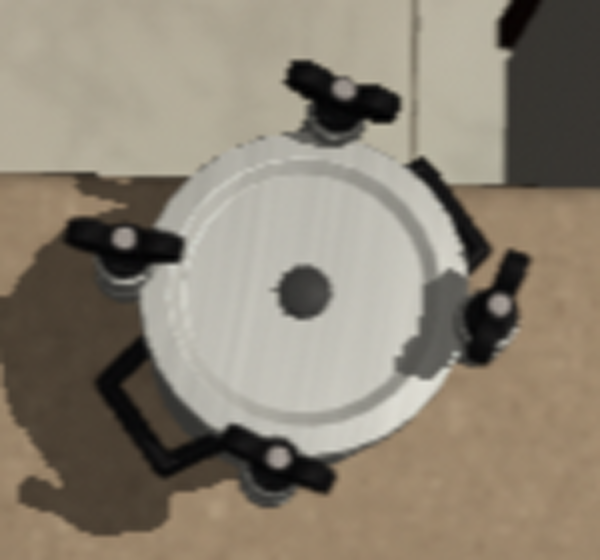

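View pics/side0.png

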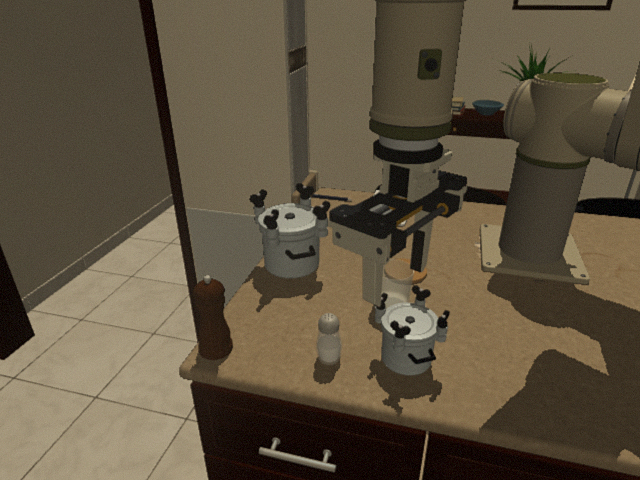

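```bash
cat >> h.py <<'E'
from scipy.spatial.transform import Rotation as Ro
def tgt(xang):
    a=np.radians(xang);return np.c_[[np.cos(a),np.sin(a),0],[np.sin(a),-np.cos(a),0],[0,0,-1]]
def go(pos,xang,s=None):
    s=s or robot.read_state();R=Ro.from_rotvec(s['orientation']).as_matrix()
    x=R[:,0];print('t',round(s['t'],2),'xang now',np.degrees(np.arctan2(x[1],x[0])).round(2),'pos',s['tool_pos'].round(4))
    print('shift',(R.T@(np.array(pos)-s['tool_pos'])).round(4),'turn',np.degrees(Ro.from_matrix(R.T@tgt(xang)).as_rotvec()).round(2))
E
python3 -c "
from h import *
go((.509,.12,.26),160)"
```

```text
t 0.3 xang now 154.8 pos [0.2553 0.5428 0.2183]
shift [-0.4095 -0.2746 -0.0416] turn [-0.04 -0.01 -5.2 ]
```

carry_out([
  [0,0,-0.042,0,0,0],
  [-0.05,-0.034,-0.042,0,0,-1],
  [-0.1,-0.067,-0.042,0,0,-2],
  [-0.15,-0.1,-0.042,0,0,-3],
  [-0.2,-0.134,-0.042,0,0,-4],
  [-0.25,-0.168,-0.042,0,0,-5],
  [-0.3,-0.201,-0.042,0,0,-5],
  [-0.35,-0.235,-0.042,0,0,-5],
  [-0.41,-0.275,-0.042,0,0,-5],
  [-0.41,-0.275,-0.042,0,0,-5],
  [-0.41,-0.275,-0.042,0,0,-5],
  [-0.41,-0.275,-0.042,0,0,-5],
], jaw=0, force=50)

```text
t: 1.8
tool_pos: [0.5088, 0.1208, 0.2606]
orientation: [-0.549, -3.093, -0.001]
force: [-0.0, -0.0, 0.3]
opening: 0.0932
gripper_force: 0.0
```

```bash
cat >> h.py <<'E'
def wview(name,zref=.162):
    s=robot.read_state();im=robot.read_camera('wrist');cv2.imwrite(f'pics/{name}.png',im[:,:,::-1])
    m=robot.camera_model('wrist');R=Ro.from_rotvec(s['orientation']).as_matrix();M=np.array(m['mount'])
    o=R@M[:3,3]+s['tool_pos']
    def p(u,z=zref):
        d=R@M[:3,:3]@np.array([(u[0]-m['cx'])/m['fx'],(u[1]-m['cy'])/m['fy'],1]);return o+d*(z-o[2])/d[2]
    for d in robot.outline_of('wrist','nut_c'):
        mk=d['pixels'].astype(np.uint8);r=cv2.minAreaRect(cv2.findNonZero(mk));ys,xs=np.nonzero(mk)
        c=cv2.boxPoints(r);e=[np.linalg.norm(c[1]-c[0]),np.linalg.norm(c[2]-c[1])];i=0 if e[0]>e[1] else 1
        a=p((c[i]+c[i-1])/2);b=p((c[i+1]+c[(i+2)%4])/2);v=b-a
        print(round(d['conf'],2),np.round(d['pixel'],1),len(xs),(xs.min(),xs.max(),ys.min(),ys.max()),'mid',((a+b)/2).round(4)[:2],'len',np.linalg.norm(v).round(4),'ang',(np.degrees(np.arctan2(v[1],v[0]))%180).round(1))
    return p,im
E
python3 -c "
from h import *
go((.509,.12,.26),160)
wview('w1')"
```

```text
t 1.8 xang now 159.88 pos [0.5088 0.1208 0.2606]
shift [-0.0005 -0.0007  0.0006] turn [ 0.02 -0.02 -0.12]
0.9 [408.9 106.1] 1671 (np.int64(374), np.int64(448), np.int64(92), np.int64(125)) mid [0.4484 0.2038] len 0.046 ang 78.3
0.85 [528.7 195.7] 1556 (np.int64(499), np.int64(571), np.int64(180), np.int64(212)) mid [0.527  0.2639] len 0.0478 ang 81.4
0.67 [419.6 316.7] 517 (np.int64(407), np.int64(432), np.int64(296), np.int64(329)) mid [0.5839 0.1672] len 0.0256 ang 174.2
0.66 [320.8 240.4] 1268 (np.int64(304), np.int64(333), np.int64(206), np.int64(273)) mid [0.5087 0.1199] len 0.0467 ang 159.8
```

View pics/w1.png

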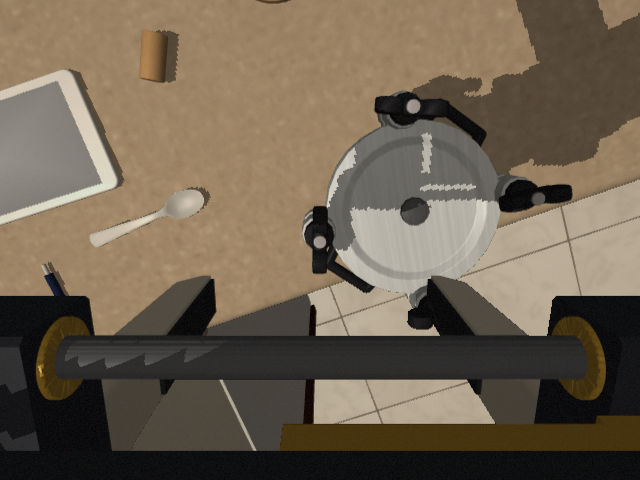

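carry_out([
  [0,-0.001,0.05,0,0,0],
  [0,-0.001,0.09,0,0,0],
  [0,-0.001,0.114,0,0,0],
  [0,-0.001,0.114,0,0,0],
  [0,-0.001,0.114,0,0,0],
], jaw=60)

```text
t: 2.52
tool_pos: [0.5095, 0.1193, 0.1481]
orientation: [0.549, 3.092, 0.001]
force: [-0.0, -0.8, 0.8]
opening: 0.0711
gripper_force: 0.0
```

carry_out([
  [0,0,0,0,0,0],
  [0,0,0,0,0,0],
  [0,0,0,0,0,0],
  [0,0,0,0,0,0],
  [0,0,0,0,0,0],
  [0,0,0,0,0,0],
  [0,0,0,0,0,0],
], jaw=255)

```text
t: 3.4
tool_pos: [0.5093, 0.1196, 0.1467]
orientation: [0.551, 3.092, 0.003]
force: [2.7, 5.3, -1.5]
opening: 0.0093
gripper_force: 50.0
```

carry_out([
  [0,0,0,0,0,8],
  [0,0,0,0,0,16],
  [0,0,0,0,0,24],
  [0,0,0,0,0,32],
  [0,0,0,0,0,40],
  [0,0,0,0,0,48],
  [0,0,0,0,0,56],
  [0,0,0,0,0,64],
  [0,0,0,0,0,68],
  [0,0,0,0,0,70],
])

```text
t: 4.65
tool_pos: [0.5092, 0.1189, 0.1432]
orientation: [-2.227, -2.216, -0.0]
force: [16.1, 3.8, -26.9]
opening: 0.0096
gripper_force: 50.0
```

```bash
python3 -c "
from h import *
s=robot.read_state();print(s['force'],s['wrist_torque'],s['opening'],s['q'].round(2))
go((.509,.12,.26),82)"
```

```text
[ 16.09893408   3.82933198 -26.94504389] [ 0.63612449 -3.01292011  0.26890514] 0.009580880388483195 [ 0.13 -0.03  1.79  0.    1.38  0.14]
t 4.65 xang now 89.71 pos [0.5092 0.1189 0.1432]
shift [ 0.0012 -0.0002 -0.1168] turn [-0.01 -0.03  7.71]
```

carry_out([
  [0,0,0.002,0,0,2],
  [0,0,0.004,0,0,4],
  [0,0,0.004,0,0,6],
  [0,0,0.004,0,0,8],
  [0,0,0.004,0,0,10],
  [0,0,0.004,0,0,12],
  [0,0,0.004,0,0,12],
])

```text
t: 5.52
tool_pos: [0.5094, 0.1187, 0.1424]
orientation: [2.445, 1.972, 0.001]
force: [6.4, 0.6, -5.6]
opening: 0.0095
gripper_force: 50.8
```

```bash
python3 -c "
from h import *
s=robot.read_state();print(s['force'],s['wrist_torque'],s['opening'],s['q'].round(2))
go((.509,.12,.26),82)"
```

```text
[ 6.36161897  0.60286949 -5.5927796 ] [ 0.21373321 -1.02998917  0.67207345] 0.00951864124703948 [ 0.13 -0.03  1.79 -0.    1.38  0.34]
t 5.53 xang now 77.77 pos [0.5094 0.1187 0.1424]
shift [ 0.0012 -0.0005 -0.1176] turn [ 0.05 -0.01 -4.23]
```

carry_out([
  [0,0,0,0,0,0],
  [0,0,0,0,0,0],
  [0,0,0,0,0,0],
  [0,0,-0.05,0,0,0],
  [0,0,-0.11,0,0,0],
  [0,0,-0.12,0,0,0],
  [0,0,-0.12,0,0,0],
  [0,0,-0.12,0,0,0],
  [0,0,-0.12,0,0,0],
], jaw=60)

```text
t: 6.65
tool_pos: [0.508, 0.1185, 0.2605]
orientation: [-2.444, -1.972, 0.005]
force: [0.1, -0.4, 0.5]
opening: 0.0712
gripper_force: 0.0
```

```bash
python3 -c "
from h import *
p,im=wview('w2')
"
```

```text
0.9 [429.7 117.7] 1819 (np.int64(409), np.int64(447), np.int64(80), np.int64(156)) mid [0.5898 0.1822] len 0.0462 ang 69.5
0.78 [310.2  13.5] 1039 (np.int64(294), np.int64(327), np.int64(0), np.int64(41)) mid [0.531  0.2517] len 0.0221 ang 77.4
0.77 [204.3 130.4] 1826 (np.int64(190), np.int64(226), np.int64(94), np.int64(168)) mid [0.4542 0.2026] len 0.0463 ang 67.0
0.73 [321.9 236.6] 1138 (np.int64(310), np.int64(336), np.int64(204), np.int64(268)) mid [0.5104 0.1209] len 0.0444 ang 77.8
```

View pics/w2.png

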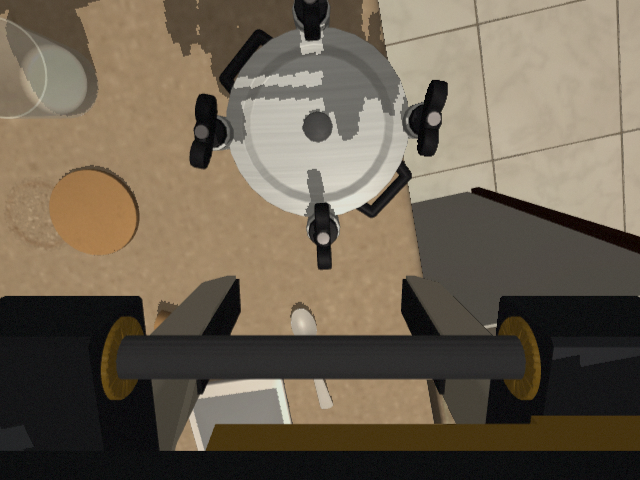

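```bash
python3 -c "
from h import *
go((.589,.180,.26),69.5)"
```

```text
t 6.75 xang now 77.8 pos [0.5084 0.1185 0.2613]
shift [0.0771 0.0658 0.0011] turn [-0.12  0.05  8.3 ]
```

carry_out([
  [0.038,0.033,0.001,0,0,4],
  [0.077,0.066,0.001,0,0,8],
  [0.077,0.066,0.001,0,0,8],
  [0.077,0.066,0.001,0,0,8],
  [0.077,0.066,0.001,0,0,8],
])

```text
t: 7.38
tool_pos: [0.5893, 0.1793, 0.2624]
orientation: [2.576, 1.797, 0.001]
force: [0.4, -0.7, -0.2]
opening: 0.0712
gripper_force: 0.0
```

```bash
python3 -c "
from h import *
p,im=wview('w3')
go((.589,.180,.145),69.5)
cv2.imwrite('pics/w3c.png',cv2.resize(im[120:300,160:400,::-1],(800,600)))
"
```

```text
0.93 [324.6 226.4] 1246 (np.int64(313), np.int64(341), np.int64(198), np.int64(264)) mid [0.596  0.1834] len 0.0458 ang 70.0
0.92 [198.  141.6] 1717 (np.int64(178), np.int64(218), np.int64(108), np.int64(181)) mid [0.5403 0.2654] len 0.0457 ang 83.6
0.86 [248.  331.6] 471 (np.int64(235), np.int64(266), np.int64(316), np.int64(335)) mid [0.5209 0.1375] len 0.0222 ang 159.7
t 7.47 xang now 69.78 pos [0.5895 0.1794 0.2627]
shift [ 0.0003 -0.0008  0.1177] turn [ 0.08 -0.05  0.28]
```

View pics/w3c.png

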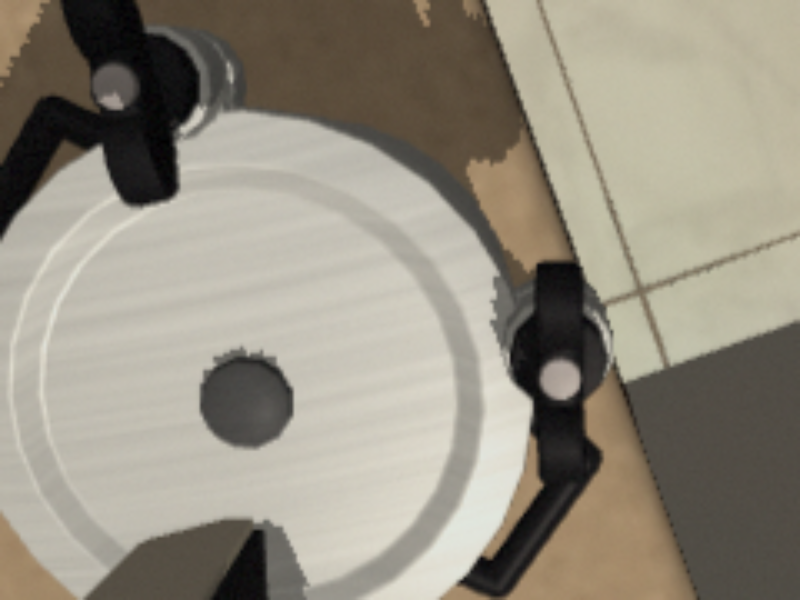

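```bash
python3 -c "
from h import *
p,im=wview('w4')
for z in (.162,.167): print(p((328,233.4),z),p((328,198.6),z),p((328,262),z), p((328,231),z))
print(p((.3*248+160,.3*400+120),.13))
"
```

```text
0.83 [125.8 266. ] 1601 (np.int64(110), np.int64(150), np.int64(239), np.int64(295)) mid [0.4596 0.2068] len 0.0409 ang 63.3
0.81 [249.8 327.6] 525 (np.int64(235), np.int64(267), np.int64(315), np.int64(335)) mid [0.5215 0.1378] len 0.023 ang 159.7
0.77 [200.3 142.9] 1841 (np.int64(178), np.int64(220), np.int64(109), np.int64(182)) mid [0.5406 0.2651] len 0.0462 ang 82.1
0.74 [328.5 227.9] 1241 (np.int64(313), np.int64(341), np.int64(198), np.int64(264)) mid [0.5962 0.1834] len 0.0458 ang 70.0
[0.5964485  0.18206786 0.162     ] [0.60456399 0.20436682 0.162     ] [0.58951513 0.16301702 0.162     ] [0.59701929 0.18363621 0.162     ]
[0.59675014 0.1831947  0.167     ] [0.60471318 0.20507478 0.167     ] [0.58994701 0.16450171 0.167     ] [0.5973102  0.18473359 0.167     ]
[0.52578723 0.19475222 0.13      ]
```

carry_out([
  [0.0055,0.006,0.05,0,0,0],
  [0.0055,0.006,0.095,0,0,0],
  [0.0055,0.006,0.118,0,0,0],
  [0.0055,0.006,0.118,0,0,0],
  [0.0055,0.006,0.118,0,0,0],
])

```text
t: 8.2
tool_pos: [0.5981, 0.1831, 0.1455]
orientation: [2.576, 1.797, 0.003]
force: [0.1, 0.8, 0.5]
opening: 0.0711
gripper_force: 0.0
```

carry_out([
  [0,0,0,0,0,0],
  [0,0,0,0,0,0],
  [0,0,0,0,0,0],
  [0,0,0,0,0,0],
  [0,0,0,0,0,0],
  [0,0,0,0,0,0],
  [0,0,0,0,0,0],
], jaw=255)

```text
t: 9.07
tool_pos: [0.5964, 0.1833, 0.1435]
orientation: [-2.575, -1.797, 0.002]
force: [-5.0, 1.7, 0.5]
opening: 0.01
gripper_force: 50.0
```

carry_out([
  [0,0,0,0,0,8],
  [0,0,0,0,0,16],
  [0,0,0,0,0,24],
  [0,0,0,0,0,32],
  [0,0,0,0,0,40],
  [0,0,0,0,0,48],
  [0,0,0,0,0,56],
  [0,0,0,0,0,64],
  [0,0,0,0,0,68],
  [0,0,0,0,0,70],
])

```text
t: 10.32
tool_pos: [0.5981, 0.1809, 0.1436]
orientation: [3.139, -0.01, 0.002]
force: [3.3, -8.4, -0.2]
opening: 0.0097
gripper_force: 50.0
```

```bash
python3 -c "
from h import *
s=robot.read_state();print(s['force'],s['wrist_torque'],s['opening'],s['q'].round(2))
go((.509,.12,.26),-9)"
```

```text
[ 3.25153238 -8.40828485 -0.17408224] [-1.45270281 -0.33503415  0.14930353] 0.009653000829309885 [ 0.21  0.24  1.5  -0.    1.4   1.79]
t 10.32 xang now -0.35 pos [0.5981 0.1809 0.1436]
shift [-0.0886  0.0618 -0.1163] turn [ 0.17 -0.08  8.65]
```

carry_out([
  [0,0,0,0,0,3],
  [0,0,0,0,0,5],
  [0,0,0,0,0,7],
  [0,0,0,0,0,9],
  [0,0,0,0,0,11],
  [0,0,0,0,0,13],
  [0,0,0,0,0,13],
  [0,0,0,0,0,13],
])

```text
t: 11.32
tool_pos: [0.598, 0.1804, 0.1436]
orientation: [3.117, -0.361, 0.002]
force: [1.6, -8.9, 0.2]
opening: 0.01
gripper_force: 51.0
```

```bash
python3 -c "
from h import *
s=robot.read_state();print(s['force'],s['wrist_torque'],s['opening'],s['q'].round(2))
go((.509,.12,.26),-9)"
```

```text
[ 1.61396991 -8.94948982  0.15979012] [-1.73816545 -0.14278252  0.69248626] 0.010031386000870461 [ 0.21  0.24  1.5  -0.    1.4   2.02]
t 11.32 xang now -13.23 pos [0.598  0.1804 0.1436]
shift [-0.0726  0.0796 -0.1163] turn [ 0.21 -0.1  -4.23]
```

carry_out([
  [0,0,0,0,0,0],
  [0,0,0,0,0,0],
  [0,0,0,0,0,0],
  [0,0,-0.05,0,0,0],
  [0,0,-0.1,0,0,0],
  [0,0,-0.117,0,0,0],
], jaw=60)

```text
t: 12.08
tool_pos: [0.5989, 0.1837, 0.2652]
orientation: [-3.119, 0.36, -0.009]
force: [-0.1, -0.2, -0.3]
opening: 0.0655
gripper_force: 0.0
```

carry_out([
  [-0.02,0.001,0,0,0,-10],
  [-0.04,0.002,0,0,0,-20],
  [-0.06,0.003,0,0,0,-30],
  [-0.08,0.004,0,0,0,-40],
  [-0.1,0.005,0,0,0,-50],
  [-0.12,0.006,0,0,0,-60],
  [-0.14,0.008,0,0,0,-70],
  [-0.151,0.009,0,0,0,-80],
  [-0.151,0.009,0,0,0,-80],
  [-0.151,0.009,0,0,0,-80],
  [-0.151,0.009,0,0,0,-80],
])

```text
t: 13.45
tool_pos: [0.4485, 0.2086, 0.2603]
orientation: [-2.625, -1.726, 0.001]
force: [-0.7, -0.1, 0.4]
opening: 0.0711
gripper_force: 0.0
```

```bash
python3 -c "
from h import *
p,im=wview('w5')
go((.449,.206,.144),67)
cv2.imwrite('pics/w5c.png',cv2.resize(im[120:330,240:520,::-1],(800,600)))
"
```

```text
0.98 [403.7 107.1] 1747 (np.int64(385), np.int64(419), np.int64(67), np.int64(144)) mid [0.5288 0.268 ] len 0.0464 ang 76.5
0.97 [10.1 51.6] 925 (np.int64(0), np.int64(28), np.int64(24), np.int64(72)) mid [0.3268 0.3921] len 0.0271 ang 56.2
0.77 [317.6 238.2] 1285 (np.int64(307), np.int64(335), np.int64(209), np.int64(276)) mid [0.4486 0.207 ] len 0.0468 ang 66.6
0.62 [529.8 188.1] 1571 (np.int64(499), np.int64(572), np.int64(174), np.int64(205)) mid [0.5922 0.186 ] len 0.0478 ang 162.4
t 13.55 xang now 66.71 pos [0.4485 0.2086 0.2604]
shift [-0.0021  0.0015  0.1164] turn [-0.02  0.02 -0.29]
```

View pics/w5c.png

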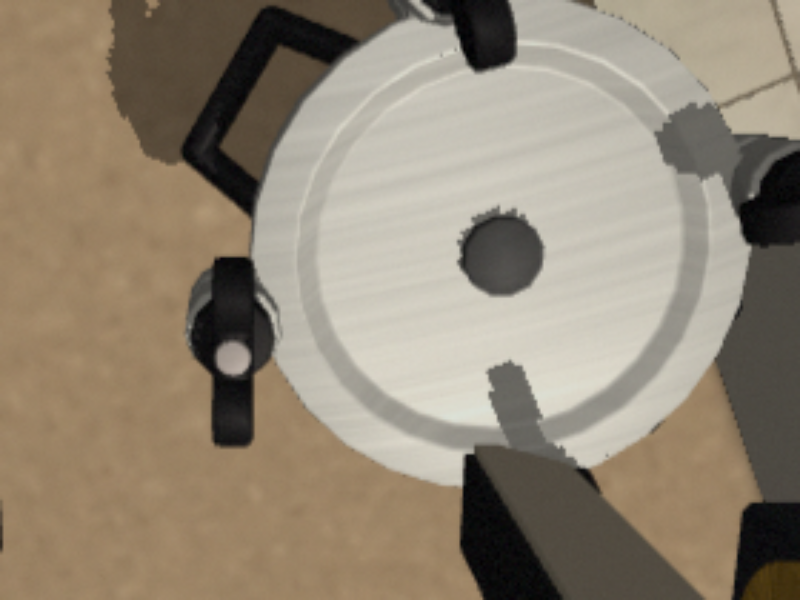

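carry_out([
  [-0.001,0.001,0.05,0,0,0],
  [-0.001,0.001,0.095,0,0,0],
  [-0.001,0.001,0.116,0,0,0],
  [-0.001,0.001,0.116,0,0,0],
  [-0.001,0.001,0.116,0,0,0],
])

```text
t: 14.18
tool_pos: [0.4496, 0.2076, 0.1459]
orientation: [2.623, 1.728, 0.002]
force: [0.1, -0.7, 1.3]
opening: 0.0711
gripper_force: 0.0
```

carry_out([
  [0,0,0,0,0,0],
  [0,0,0,0,0,0],
  [0,0,0,0,0,0],
  [0,0,0,0,0,0],
  [0,0,0,0,0,0],
  [0,0,0,0,0,0],
  [0,0,0,0,0,0],
], jaw=255)

```text
t: 15.05
tool_pos: [0.4486, 0.2075, 0.1446]
orientation: [-2.623, -1.729, 0.0]
force: [-1.3, 0.0, 1.3]
opening: 0.0098
gripper_force: 50.0
```

carry_out([
  [0,0,0,0,0,8],
  [0,0,0,0,0,16],
  [0,0,0,0,0,24],
  [0,0,0,0,0,32],
  [0,0,0,0,0,40],
  [0,0,0,0,0,48],
  [0,0,0,0,0,56],
  [0,0,0,0,0,64],
  [0,0,0,0,0,68],
  [0,0,0,0,0,70],
])

```text
t: 16.3
tool_pos: [0.4504, 0.2044, 0.1446]
orientation: [3.135, -0.092, 0.005]
force: [7.3, -13.5, -1.8]
opening: 0.0094
gripper_force: 50.0
```

carry_out([
  [0,0,0,0,0,2],
  [0,0,0,0,0,4],
  [0,0,0,0,0,6],
  [0,0,0,0,0,8],
  [0,0,0,0,0,10],
  [0,0,0,0,0,10],
  [0,0,0,0,0,10],
])

```text
t: 17.18
tool_pos: [0.4503, 0.2041, 0.1446]
orientation: [3.115, -0.361, 0.005]
force: [6.8, -15.2, -1.2]
opening: 0.0097
gripper_force: 51.4
```

```bash
python3 -c "
from h import *
s=robot.read_state();print(s['force'],s['wrist_torque'],s['opening'],s['q'].round(2))
go((.509,.12,.26),-9)"
```

```text
[  6.83214645 -15.21732823  -1.17393663] [-2.66735702 -1.04674335  0.75395903] 0.009668889445893258 [ 0.33 -0.11  1.87 -0.01  1.38  2.13]
t 17.18 xang now -13.23 pos [0.4503 0.2041 0.1446]
shift [ 0.0768  0.069  -0.1147] turn [ 0.3  -0.21 -4.23]
```

carry_out([
  [0,0,0,0,0,0],
  [0,0,0,0,0,0],
  [0,0,0,0,0,0],
  [0,0,-0.05,0,0,0],
  [0,0,-0.1,0,0,0],
  [0,0,-0.16,0,0,0],
  [-0.04,0,-0.2,0,0,0],
  [-0.04,0,-0.2,0,0,0],
  [-0.04,0,-0.2,0,0,0],
  [-0.04,0,-0.2,0,0,0],
], jaw=60)

```text
t: 18.42
tool_pos: [0.4096, 0.2162, 0.3427]
orientation: [3.119, -0.361, -0.004]
force: [-0.2, 0.3, -0.3]
opening: 0.0712
gripper_force: 0.0
```

```bash
python3 -c "
from h import *
p,im=wview('w6')
"
```

```text
0.87 [227.   85.8] 1065 (np.int64(198), np.int64(256), np.int64(76), np.int64(102)) mid [0.53   0.2657] len 0.0469 ang 76.8
0.85 [320.2 169.2] 815 (np.int64(312), np.int64(335), np.int64(143), np.int64(198)) mid [0.4482 0.2046] len 0.0462 ang 166.9
0.59 [405.6  74.6] 1061 (np.int64(379), np.int64(436), np.int64(62), np.int64(89)) mid [0.5066 0.1216] len 0.0458 ang 76.8
0.42 [308.9   4.8] 138 (np.int64(306), np.int64(318), np.int64(0), np.int64(11)) mid [0.5733 0.1845] len 0.0093 ang 76.8
0.42 [185.7 433.6] 85 (np.int64(180), np.int64(188), np.int64(427), np.int64(439)) mid [0.2257 0.3999] len 0.0151 ang 146.6
```

View pics/w6.png

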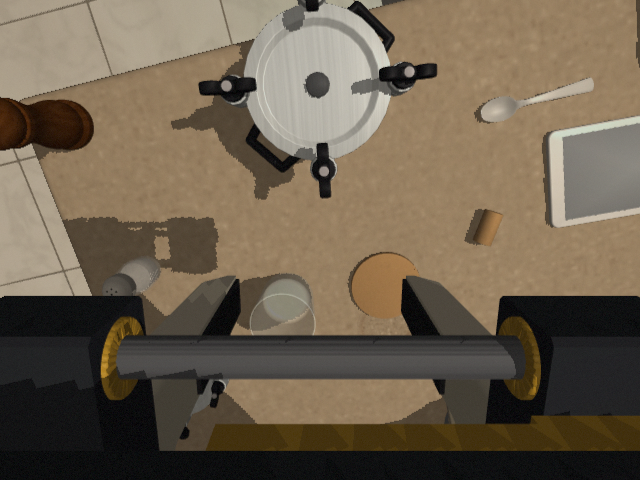

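carry_out([
  [0.05,0,0,0,0,0],
  [0.1,0,0,0,0,0],
  [0.1,0,0,0,0,0],
  [0.1,0,0,0,0,0],
  [0.1,0,0,0,0,0],
])

```text
t: 19.15
tool_pos: [0.5066, 0.194, 0.3449]
orientation: [-3.121, 0.36, -0.0]
force: [0.6, -0.1, 0.4]
opening: 0.0712
gripper_force: 0.0
```

```bash
python3 -c "
from h import *
p,im=wview('w7')
cv2.imwrite('pics/w7c.png',cv2.resize(im[40:280,180:500,::-1],(800,600)))
"
```

```text
0.91 [237.  203.1] 825 (np.int64(209), np.int64(261), np.int64(191), np.int64(214)) mid [0.5367 0.2639] len 0.0453 ang 76.8
0.86 [309.  110.9] 921 (np.int64(301), np.int64(324), np.int64(81), np.int64(140)) mid [0.5953 0.1804] len 0.0465 ang 166.5
0.82 [400.4 194.7] 832 (np.int64(375), np.int64(428), np.int64(180), np.int64(202)) mid [0.5134 0.1209] len 0.0458 ang 76.8
0.8 [325.  276.1] 703 (np.int64(313), np.int64(335), np.int64(254), np.int64(303)) mid [0.4513 0.2048] len 0.0464 ang 158.6
0.58 [185. 432.] 51 (np.int64(182), np.int64(188), np.int64(426), np.int64(436)) mid [0.3241 0.3772] len 0.0124 ang 143.9
0.16 [320.2 193. ] 19558 (np.int64(208), np.int64(429), np.int64(81), np.int64(302)) mid [0.5254 0.1888] len 0.1499 ang 128.3
```

View pics/w7c.png

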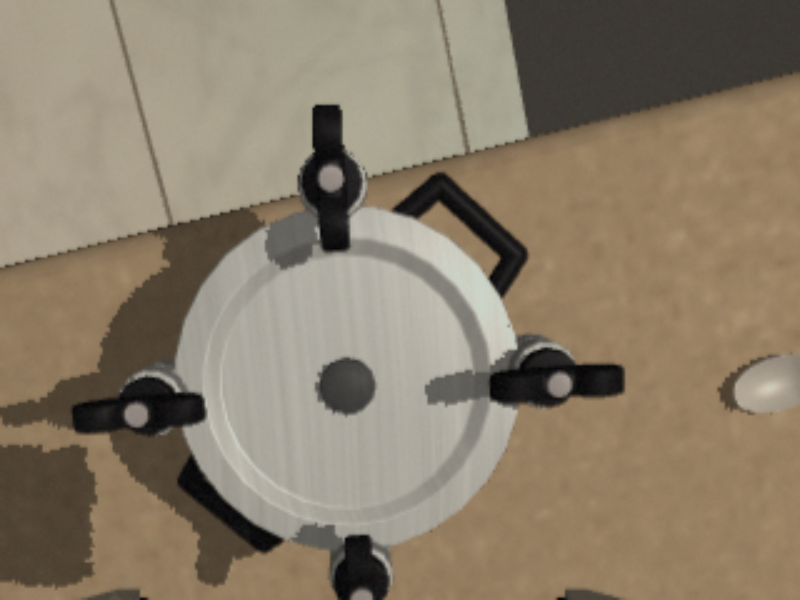

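```bash
python3 -c "
from plant import robot
print(robot.close_job())"
```

```text
the job is handed in; nothing more can be done
None
```

I tightened the three loose wing nuts in cross order (nut_c, straight across from the tight one, then nut_d, then nut_b). Each was turned until the wrist torque rose sharply at its stop, the last pictures show all four blades pointing at the lid's centre, and I handed the job in at about 19 s with the arm clear.

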